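Rake the bracelet tray out and slide it up into the showcase bay

ROBOT

A 6-joint arm with a two-finger parallel gripper is mounted at the origin on the work surface. World frame = base frame: x ahead of the robot, y to its left, z up, the work surface at z = 0. Lengths are in m, angles in rad, forces in N, time in s.
With the tool pointing down it reaches from about 0.25 to 0.725 m from the base axis. Payload 4 kg.
Tool frame: the origin (TCP) lies at the very end of the fingers, on their centre line; the grasp point (between the pads) lies 19 mm behind it; z points along the fingers, y is the line along which they close (so a half turn about z gives the same grasp; the last joint's range is limited). The gripper opens to 85 mm and grips with 20 to 120 N. Pads are 22 mm wide; open, the fingers measure 114 mm over their backs; the gripper's body (76 mm by 85 mm) begins 54 mm behind the grasp point. The pads swing forward as they close: fully open they stand 13 mm farther back than shut.
Start: joints at [-1.28, 0.241, 0.005, 1.335, 0, 1.571], TCP at [0.143, -0.479, 0.231] pointing down, gripper open.
Joint ranges: [-2.72, 2.72], [-1.05, 1.87], [-1.09, 1.28], [-1.99, 2.15], [-1.42, 1.44], [-3.14, 3.14]. Speed limits (rad/s): [2.79, 2.79, 3.14, 3.14, 3.14, 3.14].

INTERFACE

Orientations are given as a unit quaternion [x, y, z, w].
In Python, from workcell import bot, vision, workorder gives the robot as it stands.
- The arm moves only by the shell command python3 -m creep 'ROWS' [OPENING]. ROWS is JSON, a list of rows, each a list of 2 entries, a list of its own where there are three numbers: the shift along the tool's x, y, z in mm, then the turn, a rotation vector about the tool's x, y, z in rad. In form: [[[dx, dy, dz], [wx, wy, wz]], ...]. A call has 1 to 12 rows; each row shifts and turns the commanded pose from where the row before left it, along the tool's axes as they then stand; what a row does not reach is not made up. A row lasts 1/8 s, in which the tool goes at most 62.5 mm and 10.7 degrees, less where a joint would pass 70% of its speed; a pose out of reach is approached as far as the arm can. A call is refused whole if a number of a shift passes 62.5 or a number of a turn 0.188, either way. A call with a gripper value outside its range is refused whole. OPENING is the finger opening in mm, from 0 to 85.4, set as the call begins (- or left out, the last holds). The fingers move at their own pace and stop on an object; the grip force is fixed at half the most. Time passes only in rows, so rows that do not move let the fingers close. It gives the time, the measured TCP pose, the force, the opening and the grip force at its end, in the units of the state.
- bot.get_obs(): the state, without advancing time (a new reading comes with each control period).
- vision.camera(name): name is "side" or "top"; returns a dict with "image" (420x560x3 uint8, blue, green, red), "z_map" (420x560 float32, m along the optical axis (not along the pixel's ray), 0 where there is no reading), "K" (3x3 intrinsics, pixels), "rvec" (rotation vector, rad) and "tvec" (3), from world to camera coordinates, as OpenCV has them. Camera axes: x right, y down, z forward; pixel columns grow to the right and rows downward; lengths in m; the calibration is good to about 2 mm. A picture is of the moment at which its call begins.
- workorder.job_done(): hands the job in; it is judged then, once.
Trained networks look in a picture, given as the dict that the camera call returned (one of the last four; its "shot" number tells which), for a name from the list of things; names that differ only in an ending like _2 or _b are one class to them, and where a whole thing is asked for, a point or a joint stands for the part that bears it (a point fixed in the world has none). Each returns a list of dicts, best first, with "score" (0 to 1); they miss things now and then, are a little off and sometimes report something else, mostly with a low value. They report only what shows in the picture. A call takes as long as a camera call. They do not tell look-alikes from the thing itself.
- vision.spot_in(picture, query): "position" ([column, row] in pixels, amid what is visible of it).
- vision.place_of(picture, query): "position" ([column, row] in pixels: a listed point, or the origin of a listed thing).
The state is a dict: "clock": time; "joint_pos": joint angles; "joint_vel": joint speeds; "tau": joint torques, N m; "eef_pos": TCP position; "tool_rot": TCP orientation; "ft_force": force on the tool from outside, world axes, zero at the start; "ft_torque": the same for the moment, N m; "grip_width": finger opening in m; "grasp_force": force on a finger pad.
Only numpy, scipy, OpenCV 4.12 (cv2) and the standard library are available. Lean on these libraries where they do the work, as an engineer would, in place of code of your own. Each camera call takes 0.05 s, during which the arm holds its last target. There are 200 camera calls.

TASK

Use the small rake to draw the white bracelet tray completely out from under the low glass shelf, without touching the tray with the gripper while any of it is still under there. Then set the rake down on the counter and, with the gripper's fingers and not the rake, push the tray up the ramp of the white riser until all of it is in the bay under the glass showcase, nothing sticking out past the showcase's front. Slide the tray all the way, never lift it or tip it over, and leave the dish, bangle stand, figurine and gift box where they are.

Things in the scene. Friction and masses are not known exactly. Their poses are not given: they have to be found in the camera images.
- bridge: Fixed low clear-glass shelf on two side panels, on the robot's right; 170 mm deep, 306 wide, underside 100 mm and top 108 mm up, 290 mm wide inside. Origin on the counter under the middle of its open front edge; x points level in under the shelf, y along the edge. Tray and round dish stand under it side by side, in either order, about 70 mm either side of the x axis.
- riser: Fixed white riser on the robot's left, with a ramp and, over its deck, a glass showcase. Origin on the counter at the middle of the ramp's foot; x points level uphill (the push direction), y across. Ramp x = 0 to 60 mm, 170 mm wide, rising to 16 mm; then a level deck, 16 mm high and 200 mm wide, to x = 260 mm.
- bay (a point): Middle of the deck's edge line under the showcase's upright front face: x = 100 mm, 16 mm up on the riser; axes as the riser's. The showcase's underside is 75 mm above this point (91 mm over the counter), its top 175 mm above. The bay under it is 184 mm wide inside and closed at the back 150 mm further in.
- tray_mid (a point): Centre (14 mm up) of the loose white tray: 110 mm long (x), 96 wide (y), 28 high, walls and floor 6 mm, 0.3 to 0.6 kg. Two grey rolls lie across its back half (tops 22 mm up); its front half, x = -7 to +49 mm, is an open trough. At the start +x points roughly out from under the shelf, the front wall 15 to 35 mm in from the shelf's edge.
- tray_back_left (a point): Rear left corner of the tray, at x = -55 mm, y = +48 mm from its centre.
- tray_back_right (a point): Rear right corner of the tray, at x = -55 mm, y = -48 mm from its centre.
- rake_grip (a point): Loose hand rake, 0.2 kg, standing on blade and foot; point at mid-handle, 40 mm up, near its balance. x runs along the rod to the blade. Wooden handle x = -45 to 40 mm, 22 wide, 24 tall; steel rod 12 mm thick; upright blade at x = 120 mm, 5 thick, 50 wide, from 40 mm below the point to 6 above. Foot, 44 wide, under the handle at x = -29 to -45, down to 40 below.
- dish: Bystander: small round white bowl, 76 mm across, 32 mm high, under the glass shelf beside the tray. Origin at the centre of its underside.
- bangle_stand: Bystander: black T-bar stand with bangles, base 70 x 100 mm, bar 130 mm long (along its y) and 32 mm thick at 105 mm height (the bangles 126 mm high). Origin at the centre of its underside.
- figurine: Bystander: white ceramic figurine, 64 mm across, 155 mm high. Origin at the centre of its underside.
- gift_box: Bystander: cardboard gift box 70 x 60 x 42 mm. Origin at the centre of its underside.
Mind the look-alikes: they are no part of the job. Leave any purple or yellow look-alike of the part that bears rake_grip alone.

How it is judged:
On the way, in this order (a step that is already met when the one before it is completed fails the run):
1. the tray is drawn out: all of it is in front of the glass shelf's front edge, still level on the counter (x of each of tray_back_left, tray_back_right in the frame of bridge below 0 m and angle between tray_mid's own z axis and vertical below 0.1 rad), for 0.2 s.
2. the rake is down on the counter and let go (height (world z) of rake_grip below 0.055 m and contact force between the fingers and rake below 0.1 N), for 0.2 s.
3. the tray is wholly in the bay under the showcase, flat on the deck (x of each of tray_back_left, tray_back_right in the frame of riser above 0.099 m and z of tray_mid in the frame of riser between 0.026 and 0.034 m and y of tray_mid in the frame of riser between -0.06 and 0.06 m and angle between tray_mid's own z axis and vertical below 0.06 rad and linear speed of tray below 0.02 m/s), for 0.2 s.
At the end, for the whole second after the job is handed in: The tray lies at rest and flat on the riser's deck with both rear corners behind the showcase's front face (within 1 mm); the rake is down on the counter, released and not touching the tray (all of step 2 and all of step 3 and contact force between each of rake, the fingers and tray below 0.1 N).
It fails at once if the gripper touches the tray while any of it is still under the glass shelf (contact force between the fingers and tray above 1 N and x of any of tray_back_left, tray_back_right in the frame of bridge above 0.002 m).
It fails at once if the rake pushes or pulls the tray on the ramp or deck (contact force between rake and tray above 1 N and x of tray_mid in the frame of riser above -0.045 m).
It fails at once if the tray is lifted (height (world z) of tray_mid above 0.065 m).
It fails at once if the tray is tipped over (angle between tray_mid's own z axis and vertical above 0.6 rad).
It fails at once if the dish, bangle stand, figurine or gift box is pushed away (30 mm) or knocked over (distance of any of dish, bangle_stand, figurine, gift_box from where it was at the start of the episode above 0.03 m or angle between any of dish, bangle_stand, figurine, gift_box's own z axis and vertical above 0.5 rad).
It also fails if it takes over 61 s, if anything falls off the work surface, if the arm or the gripper's body presses on something with over 40 N, if the wrist force passes 120 N, or if a joint passes its speed limit or range.

## Working session

There is one attempt and no reset: what is moved stays moved. The work goes in short steps, Python scripts to look and compute and a shell command to move; the robot and the scene stay as the last step left them, time stands still between calls to the robot, and variables do not carry over. Pictures are saved under pics/ and viewed, at most 14 in all, crops included, and the job is handed in when it is done.

```bash
mkdir -p pics
cat > h.py <<'E'
import numpy as np, cv2
from workcell import bot, vision, workorder
def cam(n):
    c=vision.camera(n); c['R']=cv2.Rodrigues(np.array(c['rvec'],float))[0]; c['t']=np.array(c['tvec'],float).ravel(); return c
def ray(c,p,z):
    K=np.array(c['K']); d=c['R'].T@np.linalg.inv(K)@np.array([p[0],p[1],1.]); o=-c['R'].T@c['t']
    return o+d*(z-o[2])/d[2]
def dep(c,p):
    u,v=int(round(p[0])),int(round(p[1])); z=c['z_map'][v,u]
    K=np.array(c['K']); return c['R'].T@(np.linalg.inv(K)@np.array([p[0],p[1],1.])*z-c['t'])
def proj(c,P):
    return cv2.projectPoints(np.array(P,float).reshape(-1,1,3),np.array(c['rvec'],float),c['t'],np.array(c['K'],float),None)[0].reshape(-1,2)
H=dict(bridge=0,riser=0,bay=.016,tray_mid=.014,tray_back_left=.014,tray_back_right=.014,rake_grip=.04,dish=0,bangle_stand=0,figurine=0,gift_box=0)
E
cat > a.py <<'E'
from h import *
print(bot.get_obs())
for n in ('side','top'):
    c=cam(n); cv2.imwrite(f'pics/{n}0.png',c['image']); print(n,'cam at',(-c['R'].T@c['t']).round(3))
    for q,z in H.items():
        for r in vision.place_of(c,q)[:3]:
            if r['score']>.2: print(q,round(r['score'],2),np.round(r['position']),ray(c,r['position'],z).round(3))
E
python3 a.py
```

```text
{'clock': 0.0, 'joint_pos': array([-1.28000608e+00,  2.41395701e-01,  3.75881000e-03,  1.33520771e+00,
       -1.53056913e-05,  1.57082858e+00]), 'joint_vel': array([ 0.00076373,  0.00021606, -0.00022212, -0.00115184,  0.00119553,
       -0.00107876]), 'tau': array([ 7.76597626e-04, -3.72321010e+01,  2.52405614e+01,  1.69669435e-02,
       -7.29334374e-06, -2.90265284e-06]), 'eef_pos': array([ 0.14317292, -0.47841764,  0.23043479]), 'tool_rot': array([ 9.89450553e-01,  1.44867368e-01, -1.55968881e-04, -1.01221990e-03]), 'ft_force': array([ 0.09696615, -0.1028259 ,  1.42425967]), 'ft_torque': array([-0.01356814, -0.01177532, -0.05288116]), 'grasp_force': 0.0, 'grip_width': 0.08575888759275294}
side cam at [ 0.479 -0.934  0.604]
bridge 0.69 [288. 294.] [ 0.518 -0.254  0.   ]
riser 0.75 [259. 319.] [ 0.451 -0.333  0.   ]
riser 0.6 [312. 217.] [0.605 0.105 0.   ]
bay 0.58 [306. 198.] [0.595 0.201 0.016]
tray_mid 0.83 [319. 312.] [ 0.58  -0.328  0.014]
tray_back_left 0.63 [306. 332.] [ 0.548 -0.383  0.014]
tray_back_right 0.78 [350. 329.] [ 0.639 -0.376  0.014]
tray_back_right 0.44 [312. 
[... 290 characters left out ...]
 [0.792 0.107 0.   ]
figurine 0.27 [245. 199.] [0.387 0.231 0.   ]
gift_box 0.94 [243. 198.] [0.379 0.238 0.   ]
top cam at [0.439 0.049 1.104]
bridge 0.8 [398. 201.] [ 0.525 -0.252  0.   ]
riser 0.85 [271. 176.] [0.596 0.096 0.   ]
bay 0.95 [234. 180.] [0.583 0.2   0.016]
rake_grip 0.86 [ 98. 219.] [0.474 0.562 0.04 ]
rake_grip 0.82 [423. 318.] [ 0.216 -0.301  0.04 ]
rake_grip 0.63 [140. 270.] [0.338 0.446 0.04 ]
bangle_stand 0.95 [339. 108.] [ 0.785 -0.092  0.   ]
figurine 0.76 [275. 106.] [0.792 0.086 0.   ]
figurine 0.29 [218. 252.] [0.385 0.245 0.   ]
gift_box 0.65 [218. 250.] [0.39  0.243 0.   ]
gift_box 0.51 [234. 179.] [0.586 0.202 0.   ]
gift_box 0.29 [276. 103.] [0.802 0.085 0.   ]
```

View pics/side0.png

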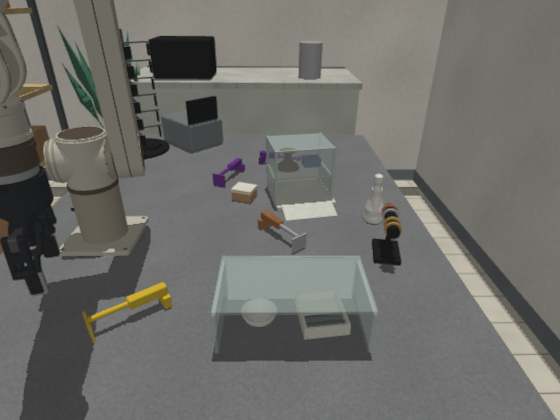

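View pics/top0.png

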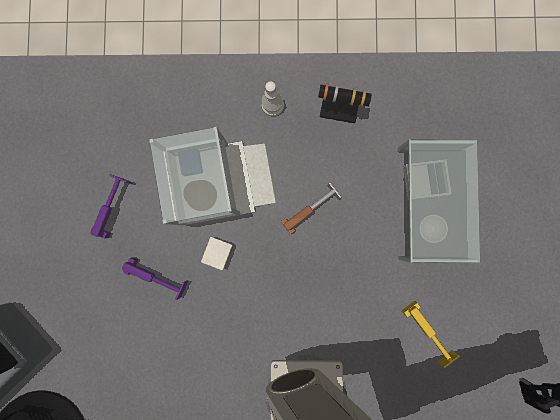

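The pictures show the orange-brown rake mid-counter (top view: handle at 298,218 and blade at 334,190). The tray is under the shelf at (432,178) and the dish at (433,229). The riser ramp is at (260,175), with the bay to its left.

```bash
cat > b.py <<'E'
from h import *
c=cam('top'); im=c['image']; z=c['z_map']
cv2.imwrite('pics/c1.png',cv2.resize(im[130:270,395:485],None,fx=4,fy=4,interpolation=cv2.INTER_CUBIC))
cv2.imwrite('pics/c2.png',cv2.resize(im[120:245,145:345],None,fx=4,fy=4,interpolation=cv2.INTER_CUBIC))
# world map
vv,uu=np.mgrid[0:420,0:560]; P=np.stack([uu,vv,np.ones_like(uu)],-1)@np.linalg.inv(c['K']).T*z[...,None]; W=(P-c['t'])@c['R']
b,g,r=[im[...,i].astype(int) for i in range(3)]
m=(r-b>45)&(r-g>25)&(W[...,1]<.1)&(W[...,1]>-.1)&(W[...,0]>.3)&(W[...,0]<.6)
print('handle px',m.sum(), W[m].mean(0), np.percentile(W[m],[5,50,95],axis=0))
pts=np.float32([ray(c,p,.052)[:2] for p in np.argwhere(m)[:,::-1]]); print(cv2.minAreaRect(pts))
n=(W[...,2]>.02)&(W[...,1]<.06)&(W[...,1]>-.12)&(W[...,0]>.38)&(W[...,0]<.63)
k=(abs(W[...,1]-.0)<.2)&n
l,cc=cv2.connectedComponents(k.astype(np.uint8)); 
for i in range(1,l):
    q=W[cc==i]
    if len(q)>40: print('comp',len(q),cv2.minAreaRect(q[:,:2].astype(np.float32)),q[:,2].max(), 'px',np.argwhere(cc==i).mean(0)[::-1])
# riser ramp plane
m=(W[...,2]>.003)&(W[...,2]<.03)&(W[...,0]>.48)&(W[...,0]<.7)&(W[...,1]>.07)&(W[...,1]<.22)
l,cc=cv2.connectedComponents(m.astype(np.uint8))
for i in range(1,l):
    q=W[cc==i]
    if len(q)>200:
        print('riser',len(q),cv2.minAreaRect(q[:,:2].astype(np.float32))); A=np.c_[q[:,:2],np.ones(len(q))]; s=(q[:,2]<.014)
        co=np.linalg.lstsq(A[s],q[s,2],rcond=None)[0]; print(co,'dir',np.degrees(np.arctan2(co[1],co[0])))
m=(W[...,2]>.165)&(W[...,1]>.1)&(W[...,1]<.5)&(W[...,0]>.3); print('case top',m.sum(),cv2.minAreaRect(W[m][:,:2].astype(np.float32)))
m=(W[...,2]>.09)&(W[...,2]<.125)&(W[...,1]<-.2)&(W[...,0]>.3)&(W[...,0]<.72);q=W[m][:,:2].astype(np.float32); print('bridge top',m.sum(),cv2.minAreaRect(q),cv2.boxPoints(cv2.minAreaRect(q)))
E
python3 b.py
```

```text
handle px 286 [0.47360521 0.02855379 0.05991053] [[ 0.44436786 -0.00530564  0.02897432]
 [ 0.47320774  0.03034977  0.0515358 ]
 [ 0.49970337  0.06070325  0.05488968]]
((0.33140116930007935, -0.13407298922538757), (0.4837246537208557, 0.08464084565639496), 47.8344841003418)
comp 483 ((0.503455400466919, -0.007882311940193176), (0.049688953906297684, 0.16738253831863403), 36.039573669433594) 1.1040583477880932 px [308.18012422 210.00207039]
riser 2304 ((0.594925045967102, 0.15784764289855957), (0.2077150195837021, 0.10316550731658936), 10.244279861450195)
[-0.01571696  0.09850282  0.00462631] dir 99.06560857357884
case top 6012 ((0.5717432498931885, 0.27749964594841003), (0.20061010122299194, 0.16016560792922974), 10.463465690612793)
bridge top 8538 ((0.5184892416000366, -0.3363804817199707), (0.1725016087293625, 0.30626925826072693), 89.40180969238281) [[ 0.36446247 -0.42102784]
 [ 0.6707151  -0.42422533]
 [ 0.672516   -0.25173312]
 [ 0.3662634  -0.24853563]]
```

View pics/c1.png

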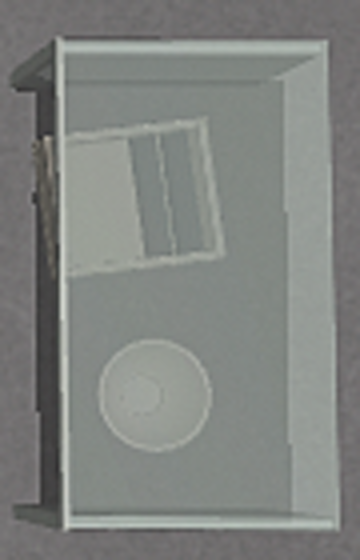

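View pics/c2.png

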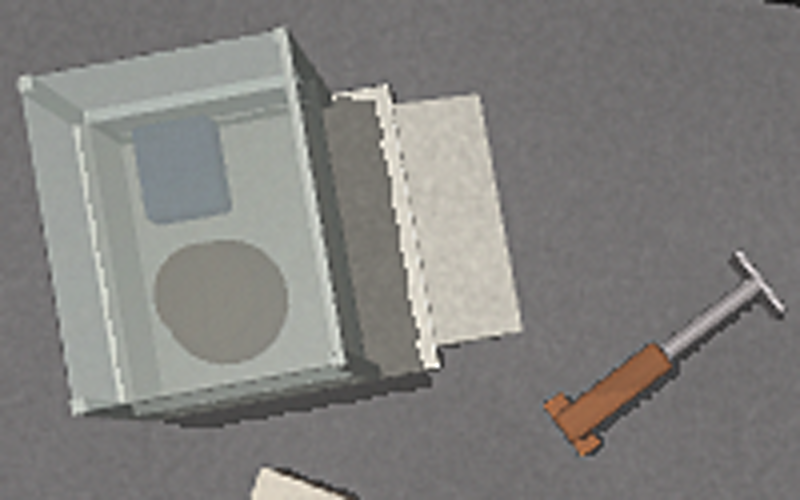

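```bash
cat > c.py <<'E'
from h import *
c=cam('top')
f=lambda x,y,ox,oy:(x/4-.375+ox,y/4-.375+oy)
BL,BR,FL,FR=[ray(c,f(*p,395,130),.028)[:2] for p in ((222,254),(205,119),(55,275),(38,144))]
print('tray',BL,BR,FL,FR,'len',np.linalg.norm(FL-BL),'w',np.linalg.norm(BL-BR))
for a,b in((BL,FL),(BR,FR)): d=b-a; print(np.degrees(np.arctan2(d[1],d[0])))
print('dish',ray(c,f(155,395,395,130),.032))
b=ray(c,f(760,283,145,120),.046); b1,b2=ray(c,f(736,253,145,120),.046),ray(c,f(783,314,145,120),.046)
h0,h1=ray(c,f(574,422,145,120),.052),ray(c,f(664,357,145,120),.052)
print('blade',b,b1,b2,'handle',h0,h1)
d=b-h0; print(np.degrees(np.arctan2(d[1],d[0])),np.linalg.norm(d[:2]))
s=cam('side')
for q in ('tray_mid','tray_back_left','tray_back_right'):print(q,ray(s,vision.place_of(s,q)[0]['position'],.014))
E
python3 c.py
```

```text
tray [ 0.54329014 -0.38475126] [ 0.6347418  -0.37582156] [ 0.52932127 -0.27325168] [ 0.61810924 -0.26362604] len 0.11237119649179725 w 0.09188659147062872
97.14091570688036
98.43246925782923
dish [ 0.4488113  -0.33649562  0.032     ]
blade [ 0.54941359 -0.07376479  0.046     ] [ 0.56949008 -0.0580148   0.046     ] [ 0.5287346  -0.08879918  0.046     ] handle [0.4570787  0.04980608 0.052     ] [ 0.49989545 -0.00955437  0.052     ]
-53.232100378439796 0.15425787890629827
tray_mid [ 0.58343777 -0.33002678  0.014     ]
tray_back_left [ 0.54405938 -0.38486773  0.014     ]
tray_back_right [ 0.63513544 -0.36919227  0.014     ]
```

```bash
cat >> h.py <<'E'
from scipy.spatial.transform import Rotation as Ro
def go(p,R=None):
    o=bot.get_obs(); R0=Ro.from_quat(o['tool_rot']); R=R0 if R is None else R
    print('turn first (tool)',(R0.inv()*R).as_rotvec().round(3),'then shift mm',(R.inv().apply(np.array(p)-o['eef_pos'])*1e3).round(1))
def down(yaw): # tool y at heading yaw deg, z down
    a=np.radians(yaw); y=np.array([np.cos(a),np.sin(a),0]); z=np.array([0,0,-1.]); return Ro.from_matrix(np.c_[np.cross(y,z),y,z])
def st():
    o=bot.get_obs(); R=Ro.from_quat(o['tool_rot']).as_matrix(); print(o['clock'],o['eef_pos'].round(4),'yaxis',R[:,1].round(3),'z',R[:,2].round(3),o['joint_pos'].round(2),o['ft_force'].round(1),o['grip_width'].round(4),o['grasp_force'])
E
python3 -c "
from h import *
st()
for y in (36,-144): go([.478,.02,.14],down(y))"
```

```text
Traceback (most recent call last):
  File "h.py", line 21, in st
    o=bot.get_obs(); R=Ro.from_quat(o['tool_rot']).as_matrix(); print(o['clock'],o['eef_pos'].round(4),'yaxis',R[:,1].round(3),'z',R[:,2].round(3),o['joint_pos'].round(2),o['ft_force'].round(1),o['grip_width'].round(4),o['grasp_force'])
                                                                                                                                                                                                  ^^^^^^^^^^^^^^^^^^^^^
AttributeError: 'float' object has no attribute 'round'
```

```bash
sed -i "s/o\['grip_width'\].round(4)/round(o['grip_width'],4)/" h.py
python3 -c "
from h import *
st()
for y in (36,-144): go([.478,.02,.14],down(y))"
```

```text
1.5 [ 0.1434 -0.479   0.2313] yaxis [ 0.287 -0.958  0.   ] z [-0. -0. -1.] [-1.28  0.24  0.01  1.34 -0.    1.57] [ 0.1 -0.3  0.3] 0.0856 0.0
turn first (tool) [ 0.     0.    -1.908] then shift mm [207.  564.   91.3]
turn first (tool) [ 0.    -0.     1.233] then shift mm [-207.  -564.    91.3]
```

```bash
python3 -m creep '[[[0,0,0],[0,0,-0.1735]],[[0,0,0],[0,0,-0.1735]],[[0,0,0],[0,0,-0.1735]],[[0,0,0],[0,0,-0.1735]],[[0,0,0],[0,0,-0.1735]],[[0,0,0],[0,0,-0.1735]],[[0,0,0],[0,0,-0.1735]],[[0,0,0],[0,0,-0.1735]],[[0,0,0],[0,0,-0.1735]],[[0,0,0],[0,0,-0.1735]],[[0,0,0],[0,0,-0.1735]]]' 60
python3 -m creep '[[[17.3,47,7.6],[0,0,0]],[[17.3,47,7.6],[0,0,0]],[[17.3,47,7.6],[0,0,0]],[[17.3,47,7.6],[0,0,0]],[[17.3,47,7.6],[0,0,0]],[[17.3,47,7.6],[0,0,0]],[[17.3,47,7.6],[0,0,0]],[[17.3,47,7.6],[0,0,0]],[[17.3,47,7.6],[0,0,0]],[[17.3,47,7.6],[0,0,0]],[[17.3,47,7.6],[0,0,0]],[[17.3,47,7.6],[0,0,0]]]'
cat > d.py <<'E'
from h import *
st(); go([.478,.02,.021],down(36))
s=cam('side')
for r in vision.place_of(s,'rake_grip')[:3]: print(r['score'],ray(s,r['position'],.04))
cv2.imwrite('pics/s1.png',cv2.resize(s['image'][110:320,190:400],None,fx=2.8,fy=2.8,interpolation=cv2.INTER_CUBIC))
c=cam('top')
for r in vision.place_of(c,'rake_grip')[:4]: print(r['score'],ray(c,r['position'],.04))
E
python3 d.py
```

```text
clock: 2.88
eef_pos: [0.1433, -0.479, 0.2313]
tool_rot: [0.451, 0.892, 0.0, -0.0]
ft_force: [0.2, 0.9, 0.5]
grip_width: 0.0599
grasp_force: 0.0
clock: 4.38
eef_pos: [0.4785, 0.0221, 0.1401]
tool_rot: [0.454, 0.891, 0.0, 0.0]
ft_force: [-0.1, -0.2, -0.0]
grip_width: 0.0602
grasp_force: 0.0
4.375 [0.4785 0.0221 0.1401] yaxis [0.809 0.588 0.001] z [ 0.001 -0.    -1.   ] [ 0.05  0.26 -0.22  1.09 -0.    0.99] [-0.1 -0.2 -0. ] 0.0602 0.0
turn first (tool) [0.001 0.001 0.   ] then shift mm [ -1.4  -1.6 119.1]
0.9 [0.33150123 0.43884816 0.04      ]
0.8 [0.47311114 0.02299092 0.04      ]
0.87 [ 0.21302796 -0.30273449  0.04      ]
0.66 [0.33687405 0.45454708 0.04      ]
```

```bash
python3 -m creep '[[[0,-1.5,30],[0,0,0]],[[0,0,30],[0,0,0]],[[0,0,30],[0,0,0]],[[0,0,29],[0,0,0]],[[0,0,0],[0,0,0]]]'
python3 -m creep '[[[0,0,0],[0,0,0]],[[0,0,0],[0,0,0]],[[0,0,0],[0,0,0]],[[0,0,0],[0,0,0]],[[0,0,0],[0,0,0]],[[0,0,0],[0,0,0]]]' 5
python3 -m creep '[[[0,0,-20],[0,0,0]],[[0,0,-20],[0,0,0]],[[0,0,-20],[0,0,0]],[[0,0,-10],[0,0,0]],[[0,0,0],[0,0,0]]]'
cat > d.py <<'E'
from h import *
st()
c=cam('top');s=cam('side')
for q in (s,c):
  for r in vision.place_of(q,'rake_grip')[:3]: print(r['score'],r['position'],ray(q,r['position'],.11))
cv2.imwrite('pics/s1.png',np.hstack([cv2.resize(s['image'][150:290,220:350],None,fx=3,fy=3),cv2.resize(c['image'][150:290,250:380],None,fx=3,fy=3)]))
E
python3 d.py
```

```text
clock: 5.2
eef_pos: [0.4736, 0.0184, 0.0197]
tool_rot: [0.455, 0.891, -0.001, -0.002]
ft_force: [-0.5, -0.9, -0.2]
grip_width: 0.06
grasp_force: 0.0
clock: 5.95
eef_pos: [0.4781, 0.0196, 0.0229]
tool_rot: [0.454, 0.891, 0.001, 0.002]
ft_force: [0.1, -0.6, 6.3]
grip_width: 0.0211
grasp_force: 60.3
clock: 6.58
eef_pos: [0.4767, 0.0197, 0.0916]
tool_rot: [0.454, 0.891, 0.0, 0.001]
ft_force: [0.0, 0.5, -1.3]
grip_width: 0.0212
grasp_force: 59.1
6.575 [0.4767 0.0197 0.0916] yaxis [0.809 0.588 0.001] z [ 0.001  0.    -1.   ] [ 0.04  0.31 -0.29  0.97 -0.    0.98] [ 0.   0.5 -1.3] 0.0212 59.140180349349976
0.94 [268.3, 199.0] [0.4695689  0.01593647 0.11      ]
0.93 [145.1, 295.8] [ 0.23900659 -0.37942513  0.11      ]
0.86 [231.8, 163.3] [0.34271848 0.28273611 0.11      ]
0.85 [139.1, 270.2] [0.343847   0.42106403 0.11      ]
0.85 [420.4, 318.5] [ 0.22904042 -0.27191991  0.11      ]
0.66 [103.7, 221.2] [0.46591182 0.5137     0.11      ]
```

View pics/s1.png

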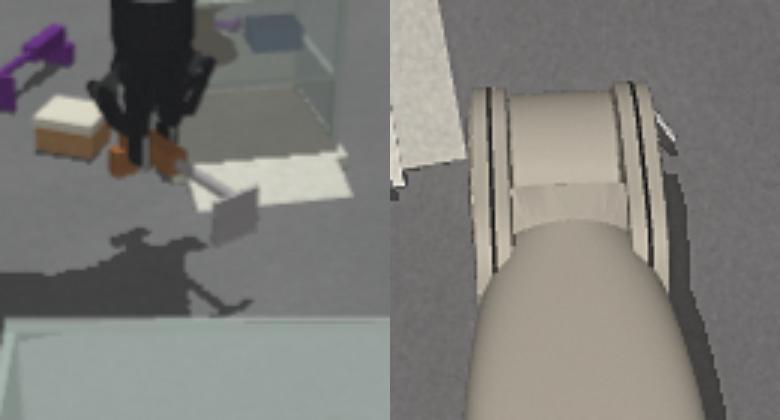

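```bash
python3 -m creep '[[[0,0,0],[0,0,0.169]],[[0,0,0],[0,0,0.169]],[[0,0,0],[0,0,0.169]],[[0,0,0],[0,0,0]]]'
python3 -c "
from h import *
st(); go([.5486,-.056,.063],down(7)); go([.5632,-.1751,.063],down(7))"
```

```text
clock: 7.28
eef_pos: [0.4758, 0.0196, 0.0904]
tool_rot: [0.662, 0.749, -0.001, -0.001]
ft_force: [-0.6, 0.6, -2.4]
grip_width: 0.0211
grasp_force: 59.1
7.275 [0.4758 0.0196 0.0904] yaxis [ 0.992  0.123 -0.002] z [-0.002 -0.    -1.   ] [ 0.04  0.31 -0.29  0.97  0.    1.49] [-0.6  0.6 -2.4] 0.0211 59.058385491371155
turn first (tool) [-0.002 -0.     0.001] then shift mm [-83.9  63.1  27.4]
turn first (tool) [-0.002 -0.     0.001] then shift mm [-203.9   63.    27.4]
```

```bash
python3 -m creep '[[[-28,21,9],[0,0,0]],[[-28,21,9],[0,0,0]],[[-28,21,9],[0,0,0]],[[0,0,0],[0,0,0]],[[0,0,0],[0,0,0]]]'
cat > d.py <<'E'
from h import *
st(); o=bot.get_obs(); R=Ro.from_quat(o['tool_rot']); p=o['eef_pos']
s=cam('side'); 
f=lambda x,y,z: p+R.apply([-x,y,-.017-z])
P=[f(.12,.025,.006),f(.12,-.025,.006),f(.12,-.025,-.04),f(.12,.025,-.04)]
im=cv2.resize(s['image'],None,fx=4,fy=4,interpolation=cv2.INTER_CUBIC)
for q in proj(s,P): cv2.circle(im,tuple(int(v) for v in (q*4+1.5)),3,(0,0,255),-1)
u=proj(s,[f(.12,0,0)])[0]*4; x,y=map(int,u); cv2.imwrite('pics/s2.png',im[y-180:y+330,x-300:x+300])
E
python3 d.py
```

```text
clock: 7.9
eef_pos: [0.5481, -0.0559, 0.0634]
tool_rot: [0.662, 0.749, -0.0, -0.001]
ft_force: [-0.7, -0.7, -1.5]
grip_width: 0.0212
grasp_force: 59.1
7.9 [ 0.5481 -0.0559  0.0634] yaxis [ 0.992  0.123 -0.002] z [-0.002  0.001 -1.   ] [-0.1   0.47 -0.12  0.98  0.    1.35] [-0.7 -0.7 -1.5] 0.0212 59.089282751083374
```

View pics/s2.png

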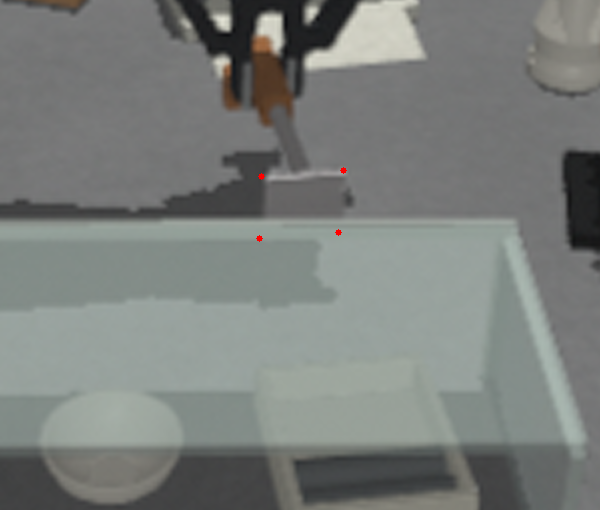

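```bash
python3 -m creep '[[[-30,0.5,0],[0,0,0]],[[-30,0,0],[0,0,0]],[[-30,0,0],[0,0,0]],[[-30,0,0],[0,0,0]],[[0,0,0],[0,0,0]],[[0,0,10],[0,0,0]],[[0,0,10],[0,0,0]],[[0,0,8],[0,0,0]],[[0,0,0],[0,0,0]]]'
sed -i 's/s2.png/s3.png/; s/s2/s3/' d.py; python3 d.py
```

```text
clock: 9.07
eef_pos: [0.5631, -0.1743, 0.0348]
tool_rot: [0.663, 0.749, -0.001, -0.001]
ft_force: [-0.3, -0.0, -2.1]
grip_width: 0.0212
grasp_force: 59.1
9.075 [ 0.5631 -0.1743  0.0348] yaxis [ 0.993  0.122 -0.002] z [-0.003  0.001 -1.   ] [-0.3   0.57 -0.04  0.96  0.    1.15] [-0.3 -0.  -2.1] 0.0212 59.13534343242645
```

View pics/s3.png

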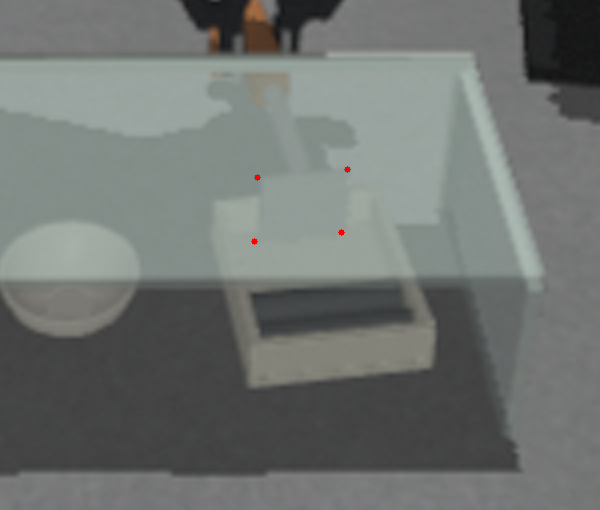

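```bash
python3 -m creep '[[[8,0,0],[0,0,0]],[[8,0,0],[0,0,0]],[[12,0,0],[0,0,0]],[[16,0,0],[0,0,0]],[[16,0,0],[0,0,0]],[[16,0,0],[0,0,0]],[[16,0,0],[0,0,0]],[[16,0,0],[0,0,0]],[[12,0,0],[0,0,0]],[[0,0,0],[0,0,0]]]'
cat > e.py <<'E'
from h import *
st()
for n in ('top','side'):
    s=cam(n)
    for q in ('tray_mid','tray_back_left','tray_back_right'):
        r=vision.place_of(s,q)
        if r: print(n,q,round(r[0]['score'],2),ray(s,r[0]['position'],.014).round(3))
    cv2.imwrite('pics/e_%s.png'%n,s['image'])
E
python3 e.py
```

```text
clock: 10.38
eef_pos: [0.5491, -0.0544, 0.0359]
tool_rot: [0.662, 0.749, 0.0, -0.001]
ft_force: [0.5, 0.8, -2.8]
grip_width: 0.0212
grasp_force: 59.2
10.375 [ 0.5491 -0.0544  0.0359] yaxis [ 0.992  0.123 -0.001] z [-0.001  0.002 -1.   ] [-0.1   0.5  -0.15  0.92  0.    1.35] [ 0.5  0.8 -2.8] 0.0212 59.162070751190186
top tray_mid 0.82 [ 0.571 -0.221  0.014]
top tray_back_left 0.8 [ 0.524 -0.272  0.014]
top tray_back_right 0.94 [ 0.618 -0.267  0.014]
side tray_back_left 0.75 [ 0.786 -0.105  0.014]
```

```bash
python3 -m creep '[[[12,0,0],[0,0,0]],[[16,0,0],[0,0,0]],[[16,0,0],[0,0,0]],[[16,0,0],[0,0,0]],[[16,0,0],[0,0,0]],[[16,0,0],[0,0,0]],[[16,0,0],[0,0,0]],[[12,0,0],[0,0,0]],[[6,0,0],[0,0,0]],[[0,0,0],[0,0,0]]]'
python3 e.py
```

```text
clock: 12.02
eef_pos: [0.5341, 0.0698, 0.0361]
tool_rot: [0.663, 0.749, 0.0, -0.0]
ft_force: [-0.8, 0.7, -1.1]
grip_width: 0.0212
grasp_force: 59.3
12.025 [0.5341 0.0698 0.0361] yaxis [ 0.993  0.122 -0.   ] z [-0.     0.001 -1.   ] [ 0.13  0.48 -0.19  0.9   0.    1.58] [-0.8  0.7 -1.1] 0.0212 59.32181239128113
top tray_back_left 0.9 [ 0.519 -0.153  0.014]
top tray_back_right 0.87 [ 0.6   -0.141  0.014]
side tray_back_left 0.59 [ 0.511 -0.146  0.014]
side tray_back_right 0.61 [ 0.613 -0.142  0.014]
```

```bash
python3 -m creep '[[[-8,0,0],[0,0,0]],[[0,0,-18],[0,0,0]],[[0,0,-20],[0,0,0]],[[0,0,-15],[0,0,0]],[[0,-30,0],[0,0,0]],[[4,-45,0],[0,0,0]],[[4,-45,0],[0,0,0]],[[4,-45,0],[0,0,0]],[[0,-15,0],[0,0,0]],[[0,0,0],[0,0,0]],[[0,0,0],[0,0,0]]]'
python3 -c "
from h import *
st(); go([.36,.03,.0235],down(7))"
```

```text
clock: 13.8
eef_pos: [0.3573, 0.0513, 0.0897]
tool_rot: [0.663, 0.749, 0.001, 0.001]
ft_force: [0.0, -0.2, -2.0]
grip_width: 0.0209
grasp_force: 59.4
13.8 [0.3573 0.0513 0.0897] yaxis [0.993 0.121 0.003] z [ 0.003  0.    -1.   ] [ 0.14  0.1  -0.57  0.9  -0.    1.59] [ 0.  -0.2 -2. ] 0.0209 59.36016798019409
turn first (tool) [ 0.003  0.    -0.001] then shift mm [-21.5   0.1  66.2]
```

```bash
python3 -m creep '[[[-10,0,20],[0,0,0]],[[-10,0,20],[0,0,0]],[[0,0,15],[0,0,0]],[[0,0,6],[0,0,0]],[[0,0,5.5],[0,0,0]],[[0,0,0],[0,0,0]],[[0,0,0],[0,0,0]]]'
python3 -m creep '[[[0,0,0],[0,0,0]],[[0,0,0],[0,0,0]],[[0,0,0],[0,0,0]],[[0,0,0],[0,0,0]]]' 50
python3 -m creep '[[[0,0,-30],[0,0,0]],[[0,0,-40],[0,0,0]],[[0,0,-30],[0,0,0]],[[0,0,0],[0,0,0]]]'
cat > f.py <<'E'
from h import *
import sys
st(); c=cam('top'); im=c['image']; s=cam('side')
for n,k in (('top',c),('side',s)):
    for q in ('tray_mid','tray_back_left','tray_back_right'):
        r=vision.place_of(k,q)
        if r: print(n,q,round(r[0]['score'],2),ray(k,r[0]['position'],.014).round(3))
a=cv2.resize(im[90:290,140:400],None,fx=3,fy=3,interpolation=cv2.INTER_CUBIC); cv2.imwrite(sys.argv[1],a)
E
python3 f.py pics/f1.png
```

```text
clock: 14.68
eef_pos: [0.3585, 0.0314, 0.023]
tool_rot: [0.663, 0.749, 0.001, 0.001]
ft_force: [0.5, -0.3, -1.0]
grip_width: 0.0215
grasp_force: 59.5
clock: 15.18
eef_pos: [0.3575, 0.0313, 0.0226]
tool_rot: [0.663, 0.749, 0.0, 0.0]
ft_force: [-0.1, 0.2, 0.1]
grip_width: 0.05
grasp_force: 0.0
clock: 15.68
eef_pos: [0.3596, 0.0315, 0.1247]
tool_rot: [0.663, 0.749, 0.002, 0.002]
ft_force: [0.2, -0.0, 0.1]
grip_width: 0.0501
grasp_force: 0.0
15.675 [0.3596 0.0315 0.1247] yaxis [0.993 0.121 0.006] z [ 0.006  0.001 -1.   ] [ 0.09  0.05 -0.52  1.    0.    1.54] [ 0.2 -0.   0.1] 0.0501 0.0
top tray_mid 0.79 [ 0.555 -0.096  0.014]
top tray_back_left 0.77 [ 0.511 -0.154  0.014]
top tray_back_right 0.7 [ 0.595 -0.146  0.014]
side tray_mid 0.75 [ 0.551 -0.097  0.014]
side tray_back_left 0.92 [ 0.512 -0.155  0.014]
```

View pics/f1.png

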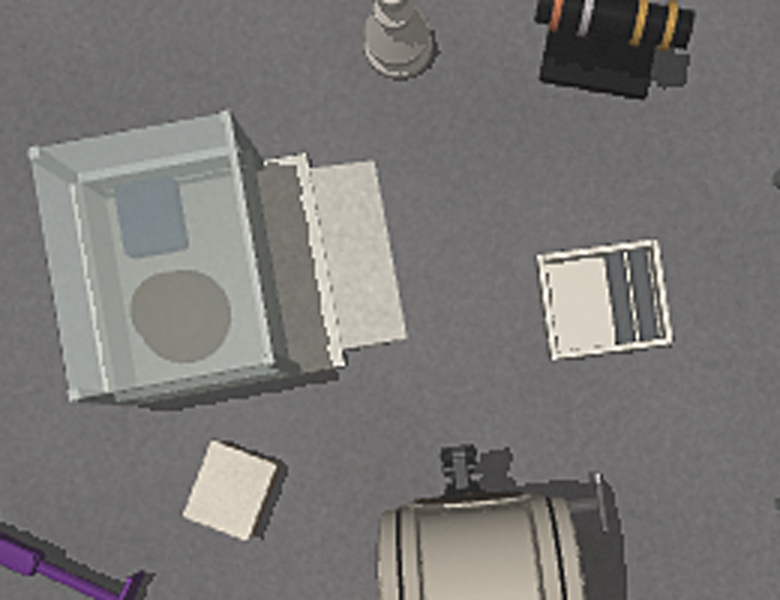

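Run:
```python
from h import *
c=cam('top'); f=lambda x,y,z:ray(c,(x/3-.33+140,y/3-.33+90),z)[:2]
T=[f(*p,.028) for p in((538,255),(657,239),(672,342),(554,359))]; m=np.mean(T,0); d=T[0]+T[3]-T[1]-T[2]; print('tray',m,np.degrees(np.arctan2(d[1],d[0])),np.linalg.norm(d)/2)
a,b=f(375,159,0),f(406,339,0); e=a-b; print('foot',(a+b)/2,np.linalg.norm(e),np.degrees(np.arctan2(e[1],e[0]))+90)
a,b=f(304,154,.016),f(340,366,.016); e=a-b; print('deck edge',(a+b)/2,np.linalg.norm(e),np.degrees(np.arctan2(e[1],e[0]))+90)
```

```text
tray [ 0.55443436 -0.09411713] 97.86667745374784 0.10749613738558379
foot [0.60462605 0.1008196 ] 0.17125718584992633 99.8147515089379
deck edge [0.59240834 0.1629513 ] 0.198853999125685 99.90320081238272
```

```bash
python3 -m creep '[[[0,0,0],[0,0,-0.18]],[[0,0,0],[0,0,-0.18]],[[0,0,0],[0,0,-0.18]],[[0,0,0],[0,0,-0.18]],[[0,0,0],[0,0,-0.18]],[[0,0,0],[0,0,-0.18]],[[0,0,0],[0,0,-0.18]],[[0,0,0],[0,0,-0.18]],[[0,0,0],[0,0,-0.183]],[[0,0,0],[0,0,0]]]' 55
cat >> h.py <<'E'
O=np.array([.6045,.101,0]); A=np.radians(100); RX=np.array([np.cos(A),np.sin(A),0]); RY=np.array([-np.sin(A),np.cos(A),0])
def rp(x,y,z): return O+x*RX+y*RY+np.array([0,0,z])
def inr(p): d=np.array(p)-O; return np.round([d@RX,d@RY,d[2]],4)
E
python3 -c "
from h import *
st(); go(rp(-.185,.175,.10),down(100)); go(rp(-.185,.175,.013),down(100))"
```

```text
clock: 17.38
eef_pos: [0.3573, 0.0313, 0.1223]
tool_rot: [-0.086, 0.996, -0.0, -0.0]
ft_force: [-0.0, 0.2, -0.2]
grip_width: 0.055
grasp_force: 0.0
17.375 [0.3573 0.0313 0.1223] yaxis [-0.171  0.985  0.   ] z [-0.001 -0.    -1.   ] [ 0.09  0.05 -0.52  1.   -0.   -0.08] [-0.   0.2 -0.2] 0.055 0.0
turn first (tool) [ 0.    -0.001 -0.003] then shift mm [ -80.5 -159.3   22.3]
turn first (tool) [ 0.    -0.001 -0.003] then shift mm [ -80.5 -159.3  109.3]
```

Now the sideways push: approach, go down, then push 110 mm.

```bash
python3 -m creep '[[[-20,-40,5],[0,0,0]],[[-20,-40,5],[0,0,0]],[[-20,-40,5],[0,0,0]],[[-20,-40,7],[0,0,0]],[[0,0,30],[0,0,0]],[[0,0,30],[0,0,0]],[[0,0,27],[0,0,0]],[[0,0,0],[0,0,0]]]'
python3 -m creep '[[[-15,0,0],[0,0,0]],[[-12,0,0],[0,0,0]],[[-12,0,0],[0,0,0]],[[-12,0,0],[0,0,0]],[[-12,0,0],[0,0,0]],[[-12,0,0],[0,0,0]],[[-12,0,0],[0,0,0]],[[-10,0,0],[0,0,0]],[[-8,0,0],[0,0,0]],[[-5,0,0],[0,0,0]],[[0,0,0],[0,0,0]]]'
cat > g.py <<'E'
from h import *
import sys
st(); print('tcp in riser',inr(bot.get_obs()['eef_pos'])); z=float(sys.argv[1]) if len(sys.argv)>1 else 0
for n in ('top','side'):
    k=cam(n)
    for q in ('tray_mid','tray_back_left','tray_back_right'):
        r=vision.place_of(k,q)
        if r: print(n,q,round(r[0]['score'],2),inr(ray(k,r[0]['position'],.014+z)))
    im=k['image']; cv2.imwrite('pics/g_%s.png'%n,cv2.resize(im[90:290,140:400],None,fx=3,fy=3,interpolation=cv2.INTER_CUBIC))
E
python3 g.py
```

```text
clock: 18.38
eef_pos: [0.4617, -0.1119, 0.0115]
tool_rot: [-0.085, 0.996, 0.001, -0.003]
ft_force: [0.3, 0.1, 0.1]
grip_width: 0.0548
grasp_force: 0.0
clock: 19.75
eef_pos: [0.5734, -0.0933, 0.0136]
tool_rot: [-0.087, 0.996, 0.0, 0.001]
ft_force: [0.4, -0.0, -0.2]
grip_width: 0.0551
grasp_force: 0.0
19.75 [ 0.5734 -0.0933  0.0136] yaxis [-0.173  0.985 -0.   ] z [ 0.002  0.    -1.   ] [-0.16  0.57 -0.09  0.9   0.   -0.34] [ 0.4 -0.  -0.2] 0.0551 0.0
tcp in riser [-0.1859  0.0644  0.0136]
top tray_mid 0.7 [0.1702 0.1926 0.014 ]
top tray_back_right 0.93 [-0.2432 -0.0325  0.014 ]
side tray_mid 0.68 [-0.1823  0.0062  0.014 ]
side tray_back_left 0.95 [-0.2349  0.0581  0.014 ]
side tray_back_right 0.8 [-0.2301 -0.0468  0.014 ]
```

```bash
python3 -m creep '[[[-5,0,0],[0,0,0]],[[0,0,0],[0,0,0]],[[15,0,0],[0,0,0]],[[0,0,-30],[0,0,0]],[[0,0,-35],[0,0,0]],[[0,0,0],[0,0,0.174]],[[0,0,0],[0,0,0.174]],[[0,0,0],[0,0,0.174]],[[0,0,0],[0,0,0.174]],[[0,0,0],[0,0,0.174]]]' 50
python3 -m creep '[[[0,0,0],[0,0,0.175]],[[0,0,0],[0,0,0.175]],[[0,0,0],[0,0,0.175]],[[0,0,0],[0,0,0.176]],[[0,0,0],[0,0,0]]]'
python3 g.py; python3 -c "
from h import *
go(rp(-.285,.006,.075),down(10))"
```

```text
clock: 21.4
eef_pos: [0.5631, -0.0951, 0.0788]
tool_rot: [0.344, 0.939, 0.0, 0.001]
ft_force: [0.9, -0.2, -0.4]
grip_width: 0.0494
grasp_force: 0.0
clock: 22.02
eef_pos: [0.563, -0.0951, 0.0787]
tool_rot: [0.642, 0.766, 0.0, 0.0]
ft_force: [0.6, 1.4, -0.3]
grip_width: 0.0501
grasp_force: 0.0
22.025 [ 0.563  -0.0951  0.0787] yaxis [0.985 0.175 0.001] z [ 0.001  0.    -1.   ] [-0.17  0.49 -0.05  1.03  0.    1.23] [ 0.6  1.4 -0.3] 0.0501 0.0
tcp in riser [-0.1859  0.075   0.0787]
top tray_mid 0.61 [-0.184   0.0063  0.014 ]
top tray_back_left 0.53 [-0.0492 -0.1784  0.014 ]
top tray_back_right 0.72 [-0.2332 -0.0329  0.014 ]
side tray_mid 0.94 [-0.1842  0.0014  0.014 ]
side tray_back_left 0.61 [-0.2352  0.0496  0.014 ]
side tray_back_right 0.78 [-0.2366 -0.0474  0.014 ]
turn first (tool) [ 0.  0. -0.] then shift mm [-99.1  69.4   3.6]
```

```bash
python3 -m creep '[[[-31,24,1],[0,0,0]],[[-31,24,1],[0,0,0]],[[-31,24,1],[0,0,0]],[[0,0,0],[0,0,0]],[[0,0,30],[0,0,0]],[[0,0,33],[0,0,0]],[[0,0,0],[0,0,0]]]'
python3 -m creep '[[[15,0,0],[0,0,0]],[[14,0,0],[0,0,0]],[[14,0,0],[0,0,0]],[[14,0,0],[0,0,0]],[[14,0,0],[0,0,0]],[[14,0,0],[0,0,0]],[[14,0,0],[0,0,0]],[[12,0,0],[0,0,0]],[[10,0,0],[0,0,0]],[[0,0,0],[0,0,0]]]'
python3 g.py
```

```text
clock: 23.3
eef_pos: [0.6459, -0.1729, 0.0093]
tool_rot: [0.643, 0.766, -0.002, -0.004]
ft_force: [0.1, 0.2, 0.3]
grip_width: 0.05
grasp_force: 0.0
clock: 24.55
eef_pos: [0.6278, -0.0534, 0.0121]
tool_rot: [0.643, 0.766, 0.0, -0.001]
ft_force: [-1.4, -0.0, 0.5]
grip_width: 0.0501
grasp_force: 0.0
24.55 [ 0.6278 -0.0534  0.0121] yaxis [ 0.985  0.174 -0.001] z [-0.002  0.002 -1.   ] [-0.09  0.66  0.06  0.98  0.    1.31] [-1.4 -0.   0.5] 0.0501 0.0
tcp in riser [-0.1561  0.0039  0.0121]
top tray_mid 0.61 [-0.0843  0.0072  0.014 ]
top tray_back_left 0.63 [-0.1414  0.052   0.014 ]
top tray_back_right 0.96 [-0.1372 -0.0415  0.014 ]
side tray_mid 0.83 [-0.0923  0.0116  0.014 ]
side tray_back_left 0.78 [-0.1531  0.0506  0.014 ]
side tray_back_right 0.86 [-0.1385 -0.0427  0.014 ]
```

```bash
python3 -m creep '[[[10,0,0],[0,0,0]],[[12,0,0],[0,0,0]],[[12,0,0],[0,0,0]],[[12,0,0],[0,0,0]],[[12,0,0],[0,0,0]],[[12,0,0],[0,0,0]],[[10,0,0],[0,0,0]],[[10,0,0],[0,0,0]],[[0,0,0],[0,0,0]]]'
python3 g.py .006
```

```text
clock: 26.08
eef_pos: [0.6128, 0.0349, 0.0127]
tool_rot: [0.643, 0.766, 0.0, -0.0]
ft_force: [0.9, -0.2, -1.0]
grip_width: 0.05
grasp_force: 0.0
26.075 [0.6128 0.0349 0.0127] yaxis [0.985 0.174 0.   ] z [-0.     0.001 -1.   ] [0.06 0.63 0.01 0.95 0.   1.45] [ 0.9 -0.2 -1. ] 0.05 0.0
tcp in riser [-0.0665  0.0033  0.0127]
top tray_mid 0.65 [ 0.001  -0.0009  0.02  ]
side tray_mid 0.87 [0.0027 0.0042 0.02  ]
side tray_back_left 0.97 [-0.0685  0.0545  0.02  ]
side tray_back_right 0.95 [-0.0576 -0.0364  0.02  ]
```

View pics/g_side.png

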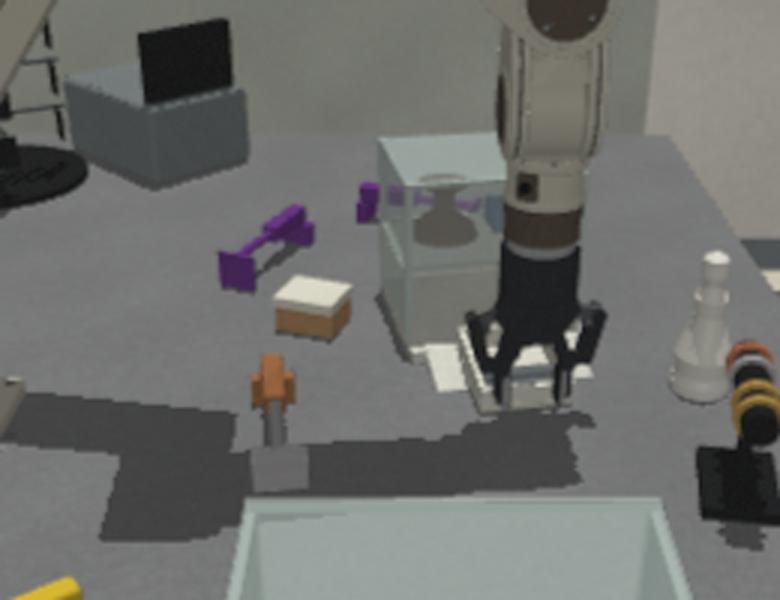

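The tray is partway onto the ramp at about (520,370), the rake is lying clear at (275,420), and the fingers are behind the tray's rear wall. Next I back off and tilt the tool so the body stays clear of the showcase.

```bash
python3 -m creep '[[[-15,0,0],[0,0,0]],[[-10,0,-10],[0,0,0]],[[0,0,0],[0,0.174,0]],[[0,0,0],[0,0.174,0]],[[0,0,0],[0,0.174,0]],[[0,0,0],[0,0.176,0]],[[0,0,0],[0,0,0]],[[0,0,0],[0,0,0]]]'
python3 -c "
from h import *
st(); print(inr(bot.get_obs()['eef_pos']))
for p in ((-.09,.003,.011),(-.01,.003,.011),(.05,.003,.027),(.097,.003,.027)): go(rp(*p))"
```

```text
clock: 27.48
eef_pos: [0.6178, 0.0084, 0.023]
tool_rot: [0.605, 0.72, 0.22, -0.261]
ft_force: [-0.1, 0.2, -0.0]
grip_width: 0.0499
grasp_force: 0.0
27.475 [0.6178 0.0084 0.023 ] yaxis [0.985 0.172 0.001] z [-0.11   0.632 -0.767] [-0.27  0.87  0.3   1.34  0.62  1.01] [-0.1  0.2 -0. ] 0.0499 0.0
[-0.0935  0.003   0.023 ]
turn first (tool) [0. 0. 0.] then shift mm [-5.  -0.  11.5]
turn first (tool) [0. 0. 0.] then shift mm [56.4 -0.2 62.8]
turn first (tool) [0. 0. 0.] then shift mm [112.7  -0.2  89. ]
turn first (tool) [0. 0. 0.] then shift mm [148.8  -0.3 119.1]
```

```bash
python3 -m creep '[[[-5,0,11.5],[0,0,0]],[[8.8,0,7.3],[0,0,0]],[[8.8,0,7.3],[0,0,0]],[[8.8,0,7.3],[0,0,0]],[[8.8,0,7.3],[0,0,0]],[[8.8,0,7.3],[0,0,0]],[[8.8,0,7.3],[0,0,0]],[[8.8,0,7.3],[0,0,0]],[[0,0,0],[0,0,0]]]'
python3 g.py .012
```

```text
clock: 28.6
eef_pos: [0.6024, 0.0926, 0.0111]
tool_rot: [0.604, 0.72, 0.22, -0.262]
ft_force: [-0.1, 0.6, 0.4]
grip_width: 0.0502
grasp_force: 0.0
28.6 [0.6024 0.0926 0.0111] yaxis [ 0.985  0.174 -0.   ] z [-0.112  0.634 -0.765] [-0.16  0.82  0.15  1.17  0.65  1.15] [-0.1  0.6  0.4] 0.0502 0.0
tcp in riser [-0.0079  0.0036  0.0111]
top tray_mid 0.85 [0.0474 0.0034 0.026 ]
top tray_back_left 0.78 [0.0095 0.0449 0.026 ]
top tray_back_right 0.72 [-0.0066 -0.0347  0.026 ]
side tray_mid 0.67 [ 0.0587 -0.0013  0.026 ]
side tray_back_left 0.86 [-0.0105  0.0607  0.026 ]
side tray_back_right 0.64 [-0.0129 -0.0391  0.026 ]
```

```bash
python3 -m creep '[[[9.4,0,4.4],[0,0,0]],[[9.4,0,4.4],[0,0,0]],[[9.4,0,4.4],[0,0,0]],[[9.4,0,4.4],[0,0,0]],[[9.4,0,4.4],[0,0,0]],[[9.4,0,4.4],[0,0,0]],[[6,0,5],[0,0,0]],[[6,0,5],[0,0,0]],[[0,0,0],[0,0,0]]]'
python3 g.py .016
```

```text
clock: 30.12
eef_pos: [0.5895, 0.1668, 0.0273]
tool_rot: [0.604, 0.72, 0.22, -0.262]
ft_force: [0.6, 0.2, -0.3]
grip_width: 0.0498
grasp_force: 0.0
30.125 [0.5895 0.1668 0.0273] yaxis [ 0.985  0.174 -0.   ] z [-0.112  0.634 -0.766] [-0.04  0.75  0.06  1.06  0.68  1.29] [ 0.6  0.2 -0.3] 0.0498 0.0
tcp in riser [0.0674 0.0034 0.0273]
top tray_mid 0.83 [0.1233 0.0051 0.03  ]
top tray_back_left 0.87 [0.0801 0.0533 0.03  ]
side tray_mid 0.53 [0.1198 0.015  0.03  ]
side tray_back_left 0.61 [0.0815 0.0439 0.03  ]
side tray_back_right 0.73 [ 0.0721 -0.0392  0.03  ]
```

View pics/g_top.png

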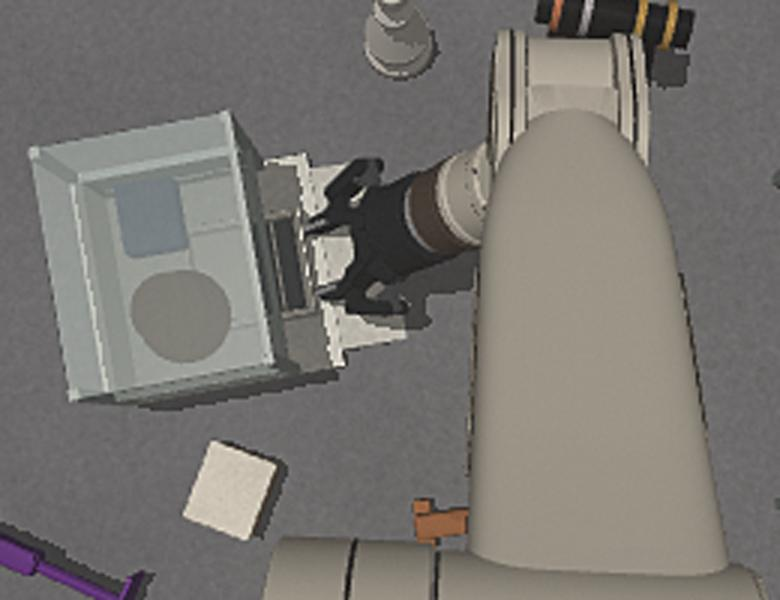

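```bash
python3 -m creep '[[[6,0,5],[0,0,0]],[[6,0,5],[0,0,0]],[[6,0,5],[0,0,0]],[[5,0,4.2],[0,0,0]],[[2,0,1.7],[0,0,0]],[[0,0,0],[0,0,0]],[[0,0,0],[0,0,0]]]'
python3 g.py .016
```

```text
clock: 31.4
eef_pos: [0.5843, 0.1982, 0.0274]
tool_rot: [0.604, 0.72, 0.22, -0.262]
ft_force: [1.1, 0.5, -0.0]
grip_width: 0.0496
grasp_force: 0.0
31.4 [0.5843 0.1982 0.0274] yaxis [0.985 0.173 0.   ] z [-0.111  0.634 -0.766] [0.01 0.73 0.02 1.   0.69 1.36] [ 1.1  0.5 -0. ] 0.0496 0.0
tcp in riser [0.0992 0.0031 0.0274]
side tray_mid 0.45 [ 0.1765 -0.0093  0.03  ]
side tray_back_left 0.66 [0.1228 0.0525 0.03  ]
side tray_back_right 0.53 [ 0.0895 -0.0377  0.03  ]
```

```bash
python3 -m creep '[[[3,0,2.5],[0,0,0]],[[1.6,0,1.3],[0,0,0]],[[0,0,0],[0,0,0]],[[-20,0,-17],[0,0,0]],[[-28,0,-25],[0,0,0]],[[-28,0,-35],[0,0,0]],[[-28,0,-35],[0,0,0]],[[0,0,-30],[0,0,0]],[[0,0,0],[0,0,0]],[[0,0,0],[0,0,0]]]'
python3 g.py .016
python3 - <<'E'
import cv2; i=cv2.imread('pics/g_top.png'); j=cv2.imread('pics/g_side.png')
import numpy as np
cv2.imwrite('pics/fin.png',np.hstack([cv2.resize(i[90:430,20:430],(400,332)),cv2.resize(j[100:440,250:650],(400,332))]))
E
```

```text
clock: 33.05
eef_pos: [0.6121, 0.0365, 0.0685]
tool_rot: [0.604, 0.72, 0.22, -0.262]
ft_force: [-0.7, 0.6, -0.0]
grip_width: 0.0498
grasp_force: 0.0
33.05 [0.6121 0.0365 0.0685] yaxis [ 0.985  0.173 -0.001] z [-0.112  0.633 -0.766] [-0.24  0.8   0.28  1.37  0.63  1.05] [-0.7  0.6 -0. ] 0.0498 0.0
tcp in riser [-0.0649  0.0037  0.0685]
side tray_mid 0.71 [0.1589 0.003  0.03  ]
side tray_back_left 0.86 [0.1268 0.0537 0.03  ]
side tray_back_right 0.65 [ 0.1383 -0.0476  0.03  ]
```

View pics/fin.png

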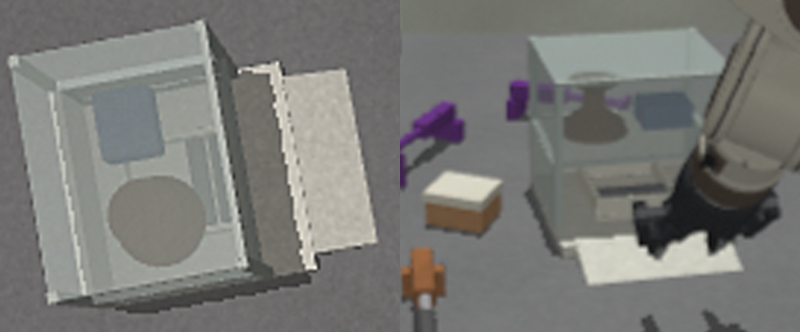

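Run:
```python
from h import *
c=cam('top'); im=c['image'].copy()
for x,y in((215,134),(230,226)):
    g=((x*1.025+20)/3-.33+140,(y*1.024+90)/3-.33+90); print(inr(ray(c,g,.044)))
im=cv2.resize(im[110:215,140:280],None,fx=5,fy=5,interpolation=cv2.INTER_CUBIC)
for X,col in((.1,(0,0,255)),(.108,(0,255,0))):
    q=(proj(c,[rp(X,.048,.044),rp(X,-.048,.044)])-[140,110])*5+2
    cv2.line(im,tuple(int(v) for v in q[0]),tuple(int(v) for v in q[1]),col,1)
cv2.imwrite('pics/fin2.png',im)
```

```text
[ 0.1281 -0.036   0.044 ]
[0.1284 0.0501 0.044 ]
```

View pics/fin2.png

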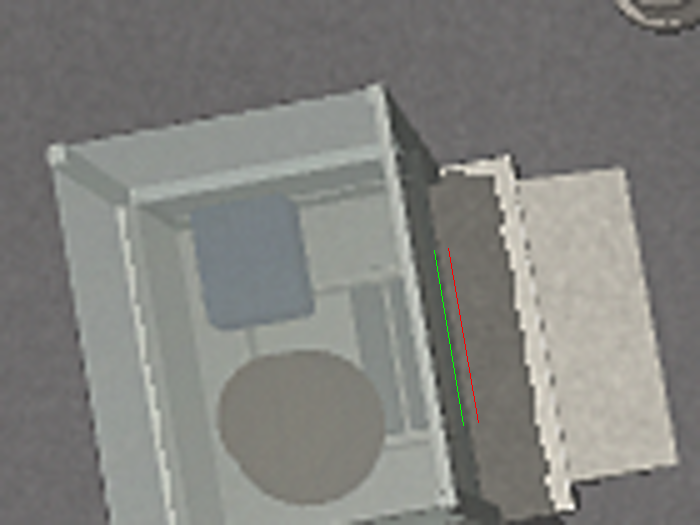

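```bash
python3 -c "
from workcell import workorder; print(workorder.job_done())"
```

```text
the job is handed in; nothing more can be done
None
```

The tray was raked out from under the shelf and pushed with the fingers up the ramp, and I measure both its rear corners at least 8 mm behind the showcase front; the rake is down and released on the counter, nothing else appears to have moved, and I handed the job in at about 33 s (the hand-in call returned no verdict).

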